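Wind down the rolling mill with its crank

TASK

Close up the rollers of the little bench rolling mill: pick up the larger of the two cranks by its upright wooden handle, seat its square socket fully down on the square spindle on top of the mill, and wind it two full turns clockwise as seen from above. Leave the crank sitting fully down on the spindle, let go of it, and leave the small crank and the file where they lie.

Things in the scene. Friction and masses are not known exactly. Their poses are not given: they have to be found in the camera images.
- crank_grip (a point): Middle of the larger crank's upright round wooden handle (22 mm diameter, 74 mm tall): grip here. 53 mm above the crank's flat underside. x axis: along the arm, socket to handle; z up. The handle spins stiffly on its pin (0.03 N m), so a gripper can keep its orientation while the crank goes round. Crank loose, about 180 g, weight about 30 mm from the socket axis.
- crank_socket (a point): Socket centre at the underside of the larger crank; axes as crank_grip, which is at x +85, z +53 mm here. Dark steel hub 38 mm square, 36 mm tall, with a square through hole 20 mm wide, sides along x and y, flared to 28 mm in the lowest 8 mm. A flat aluminium arm 22 mm wide, 12 mm thick, flush with the underside, leads to the handle.
- spindle_seat (a point): On the mill's upright spindle axis, at the top of its round shoulder (62 mm diameter, 158 mm above the table) where the crank's underside rests when home. Above it a 16 mm square shaft, sides along this frame's x and y (turns with the spindle): straight 24 mm, then 14 mm taper to a 7 mm tip. The crank fits four ways round, play 2 mm and 17 degrees either way.
- mill: Small grey rolling mill, fixed to the table. Origin on the table under the spindle axis. Base 130 x 150 mm, body about 66 x 125 mm, all of it below the spindle's shoulder, so the crank swings freely over it.
- spindle (a joint): Turn of the spindle in rad, 0 at the start, growing clockwise as seen from above; two full turns read 12.57. It drags steadily at 0.12 N m, stays where it is left and has no stop nearby. It lowers the upper roller.
- small_crank: Small crank (bystander, loose, 60 g): round hub 23 mm across and 18 mm tall with a hole too small for the spindle, 50 mm arm, thin steel pin handle 12 mm in diameter and 36 mm tall. Origin at the underside of its hub, x towards its handle.
- file: Flat hand file (bystander, loose), 240 mm long, 20 mm tall: steel blade 150 mm along +x, wooden handle 90 mm along -x. Origin at its underside where blade meets handle.
Things that resemble listed ones, but are neither listed nor needed, are in the scene too. Leave any purple or red look-alike of the mill alone.

How it is judged:
By the outcome, as a careful person would: the job done as asked, in the order asked, and still so for the second after the job is handed in, with the robot touching nothing.
It also fails if it takes over 72 s, if anything falls off the work surface, if the arm or the gripper's body presses on something with over 40 N, if the wrist force passes 120 N, or if a joint passes its speed limit or range.

ROBOT

A 7-joint arm with a two-finger parallel gripper is mounted at the origin on the work surface. World frame = base frame: x ahead of the robot, y to its left, z up, the work surface at z = 0. Lengths are in mm, angles in rad, forces in N, time in s.
With the tool pointing down it reaches from about 375 to 925 mm from the base axis. Payload 3.1 kg.
Tool frame: the origin (TCP) lies between the finger pads; the fingertips stand 11 mm ahead of it and the grasp point (between the pads) lies 8 mm behind it; z points along the fingers, y is the line along which they close (so a half turn about z gives the same grasp; the last joint's range is limited). The gripper opens to 85 mm and grips with 20 to 120 N. Pads are 22 mm wide; open, the fingers measure 114 mm over their backs; the gripper's body (76 mm by 85 mm) begins 54 mm behind the grasp point. The pads swing forward as they close: fully open they stand 13 mm farther back than shut.
Start: joints at [1.113, 0.383, 0.044, 1.598, -0.018, 1.161, -0.05], TCP at [228.876, -608.374, 242.269] pointing down, gripper open.
Joint ranges: [-2.61, 2.61], [-0.41, 2.15], [-1.48, 1.57], [0, 2.5], [-1.57, 4.71], [0.05, 1.97], [-2.85, 2.85]. Speed limits (rad/s): [2.79, 2.79, 3.14, 3.14, 3.14, 3.14, 3.14].

INTERFACE

Orientations are given as a unit quaternion [x, y, z, w].
In Python, from bench import manip gives the robot as it stands. Calls block until the motion is done:
- manip.movep(position, orientation): joint-space move of the TCP to a pose.
- manip.move_linear(position, rot=None, feed=150, stop_force=None): straight line of the TCP; rot=None keeps the orientation; feed is the mean speed in mm/s. With stop_force (N) it stops when the force on the tool has changed by that much, and returns True; else False.
- manip.move_joints(angles): joint-space move.
- manip.open_gripper() and manip.grab(newtons=None): open the fingers fully, or close them until they stop; newtons is the grip in N (None keeps the last).
- manip.pause(seconds).
- manip.ik(position, orientation): joint angles nearest the present ones, or None.
- manip.observe(): the state.
- manip.get_image(name): name is "scene" or "top"; returns a dict with "image" (420x560x3 uint8, blue, green, red), "depth" (420x560 float32, mm along the optical axis (not along the pixel's ray), 0 where there is no reading), "mtx" (3x3 intrinsics, pixels), "k1" (the pictures are not rectified: a ray, as slopes to the right and down, at radius r is drawn at 1 + k1 r^2 times it, then the intrinsics apply), "R" (3x3) and "t" (3): a world point X has camera coordinates R X + t. Camera axes: x right, y down, z forward; pixel columns grow to the right and rows downward; lengths in mm; the calibration is good to about 2 mm. A picture is of the moment at which its call begins.
A pose or a line that the arm cannot do raises manip.PlanningError and nothing moves.
- manip.close_job(): hands the job in; it is judged then, once.
Trained networks look in a picture, given as the dict that the camera call returned (one of the last four; its "shot" number tells which), for a name from the list of things; names that differ only in an ending like _2 or _b are one class to them, and where a whole thing is asked for, a point or a joint stands for the part that bears it (a point fixed in the world has none). Each returns a list of dicts, best first, with "conf" (0 to 1); they miss things now and then, are a little off and sometimes report something else, mostly with a low value. They report only what shows in the picture. A call takes as long as a camera call. They do not tell look-alikes from the thing itself.
- manip.outline_of(picture, target): "pixels" (420x560 bool, what is visible of it) and "at" ([column, row] as shares, 0 to 1, of the picture: columns of its width, rows of its height, amid what is visible of it).
- manip.spot_point(picture, target): "at" ([column, row] as shares, 0 to 1, of the picture: columns of its width, rows of its height: a listed point, or the origin of a listed thing).
The state is a dict: "time": time; "joints": joint angles; "qd": joint speeds; "tau": joint torques, N m; "ee_pos": TCP position; "tool_rot": TCP orientation; "wrist_force": force on the tool from outside, world axes, zero at the start; "moment": the same for the moment, N m; "grip_width": finger opening in mm; "grasp_force": force on a finger pad.
Only numpy, scipy, OpenCV 4.12 (cv2) and the standard library are available. Lean on these libraries where they do the work, as an engineer would, in place of code of your own. Each camera call takes 0.05 s, during which the arm holds its last target. There are 200 camera calls.

## Working session

There is one attempt and no reset: what is moved stays moved. The work goes in short steps, each a Python script; the robot and the scene stay as the last script left them, time stands still between calls to the robot, and variables do not carry over. Pictures are saved under pics/ and viewed, at most 10 in all, crops included, and the job is handed in when it is done.

```bash
mkdir -p pics; cat > h.py <<'E'
import numpy as np, cv2
from bench import manip
from scipy.spatial.transform import Rotation as Ro
def ray(p,uv):
    # uv pixels -> camera slopes, undistorted
    d=(np.array(uv,float)-[p["mtx"][0][2],p["mtx"][1][2]])/[p["mtx"][0][0],p["mtx"][1][1]]
    s=d.copy()
    for _ in range(20): s=d/(1+p["k1"]*(s@s))
    return s
def at_z(p,uv,z):
    R=np.array(p["R"]);t=np.array(p["t"]); s=ray(p,uv)
    c=-R.T@t; d=R.T@np.array([s[0],s[1],1]); return c+d*(z-c[2])/d[2]
def at_depth(p,uv):
    R=np.array(p["R"]);t=np.array(p["t"]); s=ray(p,uv)
    Z=p["depth"][int(uv[1]),int(uv[0])]; return R.T@(np.array([s[0],s[1],1])*Z-t)
def cloud(p,mask):
    R=np.array(p["R"]);t=np.array(p["t"]); v,u=np.nonzero(mask&(p["depth"]>0))
    Z=p["depth"][v,u]; d=(np.c_[u,v]-[p["mtx"][0][2],p["mtx"][1][2]])/[p["mtx"][0][0],p["mtx"][1][1]]
    s=d.copy()
    for _ in range(20): s=d/(1+p["k1"]*(s**2).sum(1,keepdims=True))
    return (np.c_[s,np.ones(len(s))]*Z[:,None]-t)@R
px=lambda a:(a[0]*560,a[1]*420)
def down(yaw): # tool down, tool x axis at yaw
    return (Ro.from_euler('z',yaw)*Ro.from_euler('x',np.pi)).as_quat()
E
python3 - <<'E'
from h import *
np.set_printoptions(precision=1,suppress=True)
Z={"crank_grip":53,"crank_socket":0,"spindle_seat":158,"mill":0,"small_crank":0,"file":0}
ims=[]
for n in("scene","top"):
    p=manip.get_image(n); im=p["image"].copy(); ims.append(im); print(n,-np.array(p["R"]).T@p["t"])
    cv2.imwrite(f"pics/{n}0.png",im)
    for k in Z:
        for r in manip.spot_point(p,k)[:4]:
            u=px(r["at"]); print(k,round(r["conf"],2),np.array(u),at_z(p,u,Z[k]),at_depth(p,u))
o=manip.observe();print(o["time"],o["tool_rot"],Ro.from_quat(o["tool_rot"]).as_matrix())
E
```

```text
scene [1326.4  219.1  631. ]
crank_grip 0.81 [213.3 255.3] [ 686.  -178.2   53. ] [ 704.5 -166.7   69.7]
crank_socket 0.9 [246.4 259.6] [ 613.3 -137.6    0. ] [ 645.5 -121.5   28.5]
spindle_seat 0.94 [421.2 167. ] [319.3 191.9 158. ] [338.1 192.4 166.8]
spindle_seat 0.87 [208.6 139.8] [ 366.  -357.8  158. ] [ 378.8 -350.2  164.3]
spindle_seat 0.86 [378.8 216.7] [576.2 136.  158. ] [582.  136.6 161.6]
mill 0.87 [367.2 280.4] [584.6 132.2   0. ] [599.1 133.9  12.4]
mill 0.69 [214.3 190. ] [ 358.5 -357.1    0. ] [ 430.6 -314.2   47. ]
mill 0.56 [413.1 224.8] [331.  198.5   0. ] [378.8 199.4  30.3]
small_crank 0.66 [164.6 241.4] [ 623.7 -349.6    0. ] [ 635.5 -340.1   10.6]
file 0.93 [246.4 323.4] [790.3 -55.9   0. ] [806.4 -47.6  18.9]
top [ 509.   -88.8 1078.4]
crank_grip 0.72 [325.2 157.4] [ 691. -178.   53.] [ 685.4 -175.2   84.7]
crank_socket 0.74 [304.3 189.9] [ 625.4 -132.7    0. ] [ 625.4 -132.7   -0. ]
spindle_seat 0.93 [421.7 312. ] [ 367.2 -349.   158. ] [ 366.7 -350.   154.5]
spindle_seat 0.92 [144.2 338.2] [325.1 188.4 158. ] [330.2 180.7 183.5]
spindle_seat 0.66 [302.8 192.7] [ 602.8 -123.2  158. ] [ 619.2 -129.2   -2.9]
mill 0.97 [193.5 211.7] [578.9 123.8   0. ] [569.7  95.6 142.8]
mill 0.75 [402.5 301.8] [ 366.4 -351.1    0. ] [ 385.3 -316.2  143.5]
small_crank 0.8 [396.6 190.2] [ 621.3 -345.7    0. ] [ 621.4 -346.    -0.9]
file 0.57 [264.7 117.1] [797.9 -43.3   0. ] [796.9 -43.4   3.4]
0.7 [1.  0.2 0.  0. ] [[ 0.9  0.4  0. ]
 [ 0.4 -0.9 -0. ]
 [ 0.   0.  -1. ]]
```

View pics/scene0.png

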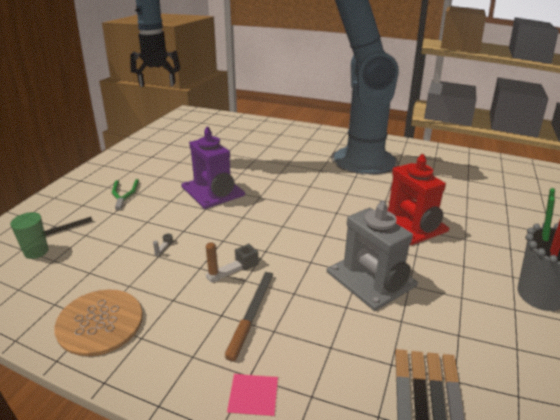

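View pics/top0.png

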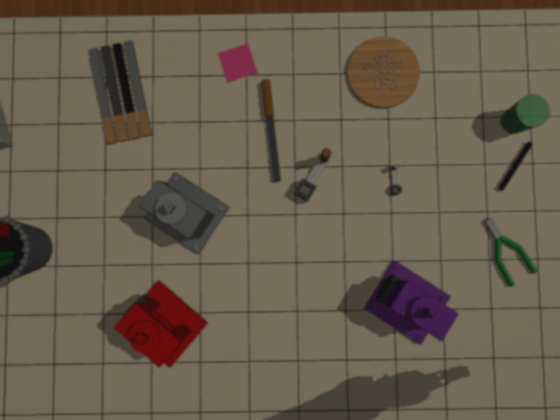

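The grey mill is at about (380,220) in the scene view and (170,208) in the top view. The large crank is at (246,257) / (210,258) in scene and (305,188) / (326,154) in top. Next I'll refine both.

```bash
python3 - <<'E'
from h import *
np.set_printoptions(precision=1,suppress=True)
crops=[]
for n,gu,cu in(("scene",(380,215),(230,262)),("top",(170,208),(314,175))):
    p=manip.get_image(n); im=p["image"]
    for k in("crank_grip","mill"):
        for r in manip.outline_of(p,k)[:3]:
            m=r["pixels"]; C=cloud(p,m)
            print(n,k,round(r["conf"],2),np.array(px(r["at"])),m.sum(),np.median(C,0))
            for a,b in ((3,20),(20,32),(33,40),(45,95),(150,157),(157,163),(165,176),(176,185),(185,200)):
                q=C[(C[:,2]>a)&(C[:,2]<b)]
                if len(q)>3: print("   z",a,b,len(q),np.median(q,0),(q.min(0)+q.max(0))/2, np.ptp(q,0))
    for c in(gu,cu):
        w=im[c[1]-37:c[1]+38,c[0]-45:c[0]+45]
        crops.append(cv2.resize(w,(400,300) ,interpolation=cv2.INTER_CUBIC)[:300])
v=np.vstack([np.hstack(crops[:2]),np.hstack(crops[2:])])
v=np.clip(v.astype(float)*1.5,0,255).astype(np.uint8)
cv2.imwrite("pics/crops.png",v)
E
```

```text
scene crank_grip 0.77 [229.4 261.5] 1181 [ 663.  -154.6   24.2]
   z 3 20 438 [ 665.  -152.5   11.5] [ 663.6 -149.2   11.5] [102.4  83.4  16.9]
   z 20 32 180 [ 638.9 -138.3   26.1] [ 658.8 -145.5   26. ] [98.7 75.5 11.9]
   z 33 40 202 [ 629.5 -136.5   36.1] [ 653.6 -146.9   36.4] [108.7  77.8   6.7]
   z 45 95 231 [ 703.6 -171.5   72.5] [ 698.4 -175.3   69.1] [20.6 22.1 47.2]
scene mill 0.97 [212.7 174.6] 2889 [ 394.  -333.3   69.6]
   z 3 20 787 [ 401.5 -349.    14.5] [ 356.1 -381.3   11.5] [215.3 238.2  17. ]
   z 20 32 126 [ 401.6 -330.9   25.2] [ 403.3 -359.2   26. ] [ 97.5 171.5  11.8]
   z 33 40 74 [ 402.6 -311.6   36.4] [ 396.3 -352.8   36.5] [ 69.3 137.9   6.9]
   z 45 95 671 [ 399.3 -316.8   69.6] [ 393.4 -351.6   69.9] [ 87.  141.1  49.8]
   z 150 157 66 [ 391.8 -345.   154.6] [ 377.  -353.3  153.6] [48.9 55.6  6.5]
   z 157 163 125 [ 375.9 -352.2  158.2] [ 368.5 -356.6  159.6] [60.8 61.7  5. ]
   z 165 176 31 [ 372.5 -353.2  170. ] [ 371.4 -358.1  170.5] [20.  23.1 10.9]
   z 176 185 27 [ 373.1 -353.2  181.3] [ 373.6 -357.   180.5] [15.3 21.   8.9]
   z 185 200 26 [ 371.
[... 3386 characters left out ...]
0.2 326.2] 4763 [339.2 174.4 100.1]
   z 3 20 1698 [348.7 160.   14.5] [328.  180.3  11.6] [193.3 178.9  16.8]
   z 20 32 70 [329.3 176.5  22.6] [326.6 157.1  26. ] [166.7 108.4  11.8]
   z 33 40 27 [369.6 194.2  37.4] [335.3 169.4  36.6] [109.8  89.3   6.3]
   z 45 95 415 [355.  192.2  60.8] [339.1 190.4  69.9] [120.  133.9  49.2]
   z 150 157 142 [335.7 184.1 156. ] [329.5 189.  153.7] [58.4 63.2  6.6]
   z 157 163 595 [329.7 186.1 159. ] [328.8 188.7 160. ] [59.3 62.6  6. ]
   z 165 176 22 [332.7 183.5 170.3] [331.  184.7 170.3] [16.8 11.8 10.1]
   z 176 185 28 [331.9 186.  181.5] [328.4 188.4 180.5] [21.6 19.6  8.9]
   z 185 200 60 [329.4 187.7 191.1] [328.5 189.4 192.3] [17.2 17.7 14.4]
```

View pics/crops.png

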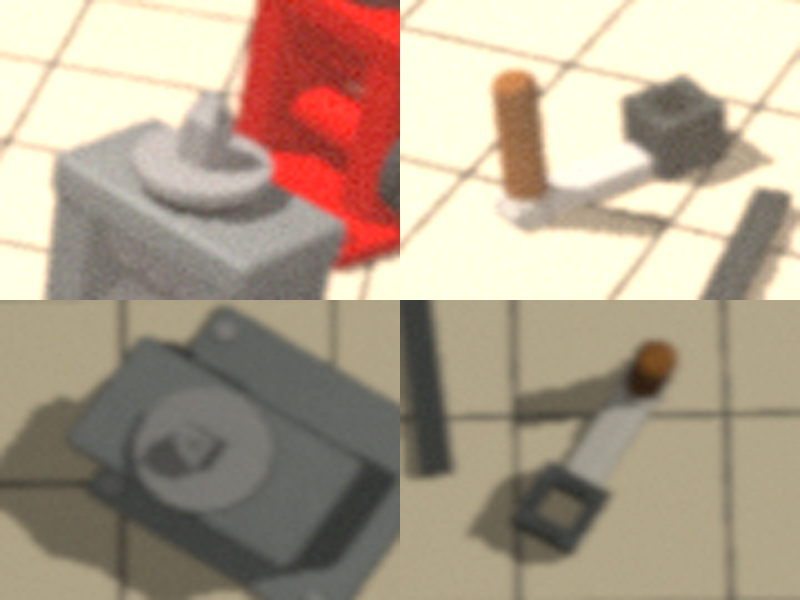

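```bash
python3 - <<'E'
from h import *
from scipy.optimize import minimize
np.set_printoptions(precision=1,suppress=True)
crops=[]
full=np.ones((420,560),bool)
for n,gu in(("scene",(381,208)),("top",(169,207))):
    P=[]; ims=[]
    for i in range(6):
        p=manip.get_image(n); P.append(cloud(p,full)); ims.append(p["image"].astype(float))
    im=np.mean(ims,0); C=np.vstack(P)
    # shaft
    q=C[(np.hypot(C[:,0]-579,C[:,1]-137)<20)&(C[:,2]>163)&(C[:,2]<181)]
    sh=C[(np.hypot(C[:,0]-578,C[:,1]-137)<45)&(C[:,2]>156.5)&(C[:,2]<162)]
    h,_=cv2.minEnclosingCircle(sh[:,:2].astype(np.float32)),0
    print(n,"shoulder",h,len(sh),"shaft",len(q))
    for a in range(0,90,10):
        A=np.radians(a); M=np.array([[np.cos(A),-np.sin(A)],[np.sin(A),np.cos(A)]])
        def f(c):
            l=np.abs((q[:,:2]-c)@M).max(1)-8; return np.abs(l).clip(0,4).mean()
        b=min((minimize(f,(578+dx,137+dy),method="Nelder-Mead") for dx in(-3,0,3) for dy in(-3,0,3)),key=lambda r:r.fun)
        print("  yaw",a,round(b.fun,2),b.x)
    hub=C[(np.hypot(C[:,0]-625,C[:,1]+134)<35)&(C[:,2]>33)&(C[:,2]<39)]
    print("hub",len(hub),hub.mean(0),cv2.minAreaRect(hub[:,:2].astype(np.float32)))
    ht=C[(np.hypot(C[:,0]-694,C[:,1]+177)<25)&(C[:,2]>30)&(C[:,2]<95)]
    tp=ht[ht[:,2]>86]; print("handle",len(ht),cv2.minEnclosingCircle(ht[:,:2].astype(np.float32)),"top",len(tp),tp.mean(0))
    w=im[gu[1]-18:gu[1]+19,gu[0]-25:gu[0]+25]; w=cv2.resize(w,(400,300),interpolation=cv2.INTER_CUBIC)
    crops.append(np.clip((w-w.min())*255/(np.percentile(w,99.5)-w.min()),0,255))
cv2.imwrite("pics/shaft.png",np.hstack(crops).astype(np.uint8))
E
```

```text
scene shoulder ((579.265625, 138.85443115234375), 32.5069465637207) 1991 shaft 530
  yaw 0 1.33 [577.3 138.8]
  yaw 10 1.41 [577.8 138.9]
  yaw 20 1.36 [577.8 139. ]
  yaw 30 1.22 [577.4 139.1]
  yaw 40 1.01 [577.2 139.2]
  yaw 50 0.81 [576.9 139.3]
  yaw 60 0.72 [576.6 139.1]
  yaw 70 0.91 [576.8 139. ]
  yaw 80 1.15 [577. 139.]
hub 1043 [ 626.1 -132.3   35.9] ((624.8157958984375, -133.03057861328125), (43.12168502807617, 41.180233001708984), 57.291141510009766)
handle 1732 ((698.4368286132812, -175.759765625), 12.478544235229492) top 344 [ 698.7 -174.7   89.1]
top shoulder ((576.8030395507812, 136.9232635498047), 31.36338233947754) 3488 shaft 155
  yaw 0 1.43 [576.  137.4]
  yaw 10 1.5 [577. 137.]
  yaw 20 1.45 [576.7 137.2]
  yaw 30 1.26 [577.2 137. ]
  yaw 40 0.93 [577.1 137.2]
  yaw 50 0.56 [577.  137.3]
  yaw 60 0.46 [576.9 137.5]
  yaw 70 0.86 [577.1 137.2]
  yaw 80 1.2 [576.6 137.3]
hub 1118 [ 623.5 -133.2   36.2] ((623.6029663085938, -133.29151916503906), (37.633705139160156, 38.34090805053711), 58.09431457519531)
handle 755 ((695.7709350585938, -177.72337341308594), 11.288458824157715) top 441 [ 695.2 -177.7   89.6]
```

View pics/shaft.png

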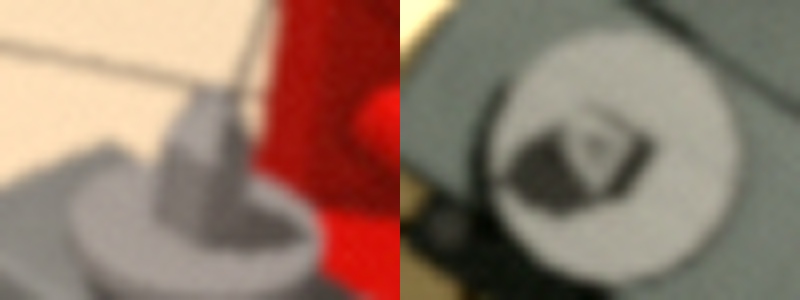

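```bash
cat >> h.py <<'E'
C0=np.array([576.9,137.2]); S0=np.array([623.8,-133.3]); H0=np.array([695.6,-177.7])
E
python3 - <<'E'
from h import *
np.set_printoptions(precision=2,suppress=True)
for a in(58,-122):
    q=down(np.radians(a)); print(a,"pick",np.array(manip.ik([*H0,48],q),float),np.array(manip.ik([*H0,265],q),float))
    for t in range(-32,-392,-60):
        r=np.radians(t); x=manip.ik([C0[0]+85*np.cos(r),C0[1]+85*np.sin(r),206],q); print(t,None if x is None else np.array(x))
q=down(np.radians(58))
manip.open_gripper()
manip.movep([*H0,180],q)
manip.move_linear([*H0,48],feed=120,stop_force=12)
o=manip.observe(); print(o["time"],o["ee_pos"],o["wrist_force"])
manip.grab(80)
o=manip.observe(); print(o["time"],o["ee_pos"],o["grip_width"],o["grasp_force"],o["wrist_force"])
manip.move_linear([*H0,150],feed=120)
manip.pause(0.2)
o=manip.observe(); print(o["time"],o["ee_pos"],o["grip_width"],o["wrist_force"],o["moment"],o["joints"])
cv2.imwrite("pics/lift.png",manip.get_image("scene")["image"][100:360,100:460])
E
```

```text
58 pick [ 0.45  0.74 -0.37  1.52  0.3   0.94 -0.57] [ 0.42  0.52 -0.33  1.37  0.17  1.28 -0.48]
-32 [ 0.27  0.5  -0.63  1.59  0.32  1.15 -0.99]
-92 [ 0.36  0.35 -0.62  1.79  0.23  1.08 -0.9 ]
-152 [ 0.47  0.26 -0.83  1.93  0.22  1.05 -1.01]
-212 [ 0.42  0.37 -0.99  1.87  0.35  1.09 -1.26]
-272 [ 0.3   0.55 -0.96  1.67  0.48  1.18 -1.35]
-332 [ 0.27  0.61 -0.85  1.53  0.48  1.22 -1.21]
-122 pick [ 0.93  1.15 -1.26  1.49  1.11  1.32  2.15] [ 0.91  0.84 -1.25  1.34  0.78  1.49  2.31]
-32 [ 0.62  0.79 -1.25  1.57  0.76  1.34  1.86]
-92 [ 0.78  0.61 -1.24  1.77  0.61  1.22  1.95]
-152 [ 0.77  0.42 -1.23  1.92  0.44  1.11  1.95]
-212 [ 0.58  0.5  -1.23  1.86  0.51  1.15  1.75]
-272 [ 0.45  0.71 -1.24  1.66  0.7   1.29  1.65]
-332 [ 0.47  0.83 -1.25  1.52  0.79  1.37  1.74]
5.3417 [ 696.67 -177.89   49.34] [-0.46 -0.12  0.24]
5.9583 [ 695.94 -177.86   48.44] 19.97069259091434 78.17763447761536 [-0.96  0.16  1.24]
7.1583 [ 694.84 -177.57  148.6 ] 20.464224987247345 [ 0.02  0.08 -2.83] [-0.08 -0.14 -0.  ] [ 0.43  0.62 -0.33  1.47  0.22  1.09 -0.51]
```

View pics/lift.png

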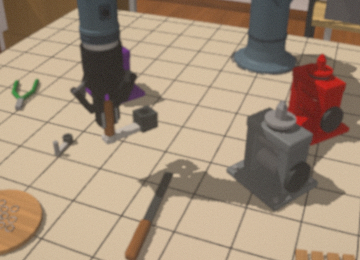

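The crank is held clear and level: handle at crop (108,120), hub at (146,118). I'll carry it over the mill and check the hub against the spindle.

```bash
python3 - <<'E'
from h import *
np.set_printoptions(precision=1,suppress=True)
q=down(np.radians(58)); T=H0+C0-S0
o=manip.observe()
manip.move_linear([*H0,265],feed=200)
manip.move_linear([*T,265],feed=200)
manip.pause(0.2)
o=manip.observe(); print(T,o["time"],o["ee_pos"],o["wrist_force"],o["moment"])
ims=[]
for n in("scene","top"):
    p=manip.get_image(n); C=cloud(p,np.ones((420,560),bool))
    hub=C[(np.hypot(C[:,0]-577,C[:,1]-138)<40)&(C[:,2]>240)&(C[:,2]<262)]
    ze=np.percentile(hub[:,2],[5,50,95]) if len(hub) else 0
    print(n,len(hub),ze,hub.mean(0),cv2.minAreaRect(hub[:,:2].astype(np.float32)))
    low=C[(np.hypot(C[:,0]-600,C[:,1]-130)<70)&(C[:,2]>205)&(C[:,2]<240)]
    print("lo",len(low),np.percentile(low[:,2],[2,10,50]) if len(low) else 0)
    u=np.array(p["R"])@[577,137,240]+p["t"]; u=(np.array(p["mtx"])@u/u[2])[:2].astype(int); print(u)
    w=p["image"][max(u[1]-75,0):u[1]+75,max(u[0]-100,0):u[0]+100]; ims.append(cv2.resize(w,(400,300),interpolation=cv2.INTER_CUBIC))
cv2.imwrite("pics/over.png",np.hstack(ims))
E
```

```text
[648.7  92.8] 9.6583 [649.   91.3 264.9] [-0.3  0.1 -2.5] [-0.1 -0.1  0. ]
scene 343 [241.6 250.3 253.5] [583.2 137.5 248.8] ((579.09912109375, 137.330322265625), (40.30125045776367, 42.33064270019531), 56.43910598754883)
lo 599 [217.3 220.1 228.4]
[385 179]
top 0 0 [nan nan nan] ((0.0, 0.0), (0.0, 0.0), 0.0)
lo 195 [219.2 223.8 228.6]
[159 204]<stdin>:14: RuntimeWarning: Mean of empty slice.
  ret = um.true_divide(
```

View pics/over.png

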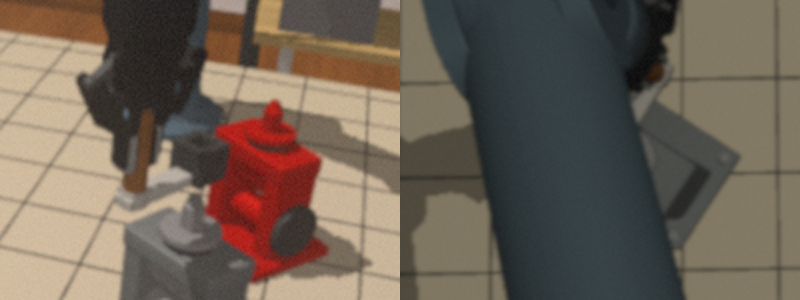

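The hub (scene-view crop at 198,160) sits directly above the spindle tip at (195,205), and the yaws agree. Lowering with a force stop.

```bash
python3 - <<'E'
from h import *
np.set_printoptions(precision=2,suppress=True)
T=H0+C0-S0+[0,1]
manip.move_linear([*T,242],feed=100)
for z in(232,222,214,209,206,203,200):
    r=manip.move_linear([*T,z],feed=25,stop_force=8)
    o=manip.observe(); print(z,r,round(o["time"],2),np.array(o["ee_pos"]),np.array(o["wrist_force"]),np.array(o["moment"]))
    if r: break
p=manip.get_image("scene"); C=cloud(p,np.ones((420,560),bool))
hub=C[(np.hypot(C[:,0]-579,C[:,1]-138)<32)&(C[:,2]>185)&(C[:,2]<215)]
print(np.percentile(hub[:,2],[50,80,90]),cv2.minAreaRect(hub[(hub[:,2]>191)&(hub[:,2]<197)][:,:2].astype(np.float32)))
w=p["image"][120:270,280:480]; cv2.imwrite("pics/seat.png",cv2.resize(w,(600,450),interpolation=cv2.INTER_CUBIC))
E
```

```text
232 False 10.69 [648.63  93.75 231.86] [ 0.61  0.59 -2.03] [-0.05 -0.07  0.02]
222 False 11.24 [648.58  93.81 221.75] [-0.82 -0.74 -2.65] [-0.08 -0.09 -0.03]
214 False 11.71 [648.52  93.74 213.67] [-0.02 -0.25 -1.85] [-0.05 -0.1   0.03]
209 False 12.06 [648.47  93.71 208.64] [ 0.57 -0.97 -2.13] [-0.04 -0.14 -0.02]
206 False 12.32 [649.23  93.93 206.5 ] [ 0.16 -0.17 -1.43] [-0.   -0.16 -0.01]
203 True 12.53 [649.77  94.22 205.92] [-0.83 -0.56  5.52] [0.03 0.51 0.03]
[193.62 194.69 195.13] ((578.1226806640625, 139.77984619140625), (39.32973098754883, 40.13364791870117), 58.93455505371094)
```

View pics/seat.png

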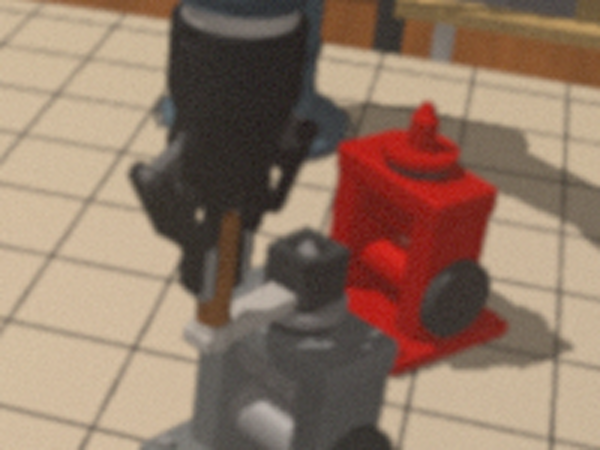

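The socket is fully down: hub top is 195 mm against 194 expected. I'll wind the first part while logging forces.

```bash
cat >> h.py <<'E'
CW=np.array([577.,138.3])
def wind(a0,a1,z=205.8,feed=55,step=12,r=85,verbose=1):
    n=int(np.ceil(abs(a1-a0)/step))
    for i,a in enumerate(np.linspace(a0,a1,n+1)[1:]):
        t=np.radians(a)
        manip.move_linear([CW[0]+r*np.cos(t),CW[1]+r*np.sin(t),z],feed=feed)
        o=manip.observe(); e=np.array(o["ee_pos"]); f=np.array(o["wrist_force"]); d=e[:2]-CW
        u=d/np.hypot(*d); th=np.degrees(np.arctan2(d[1],d[0]))
        if i%verbose==0 or i==n-1: print(round(a,1),"act",round(th,1),"r",round(np.hypot(*d),1),"z",round(e[2],1),"Frad",round(f[:2]@u,1),"Fcw",round(f[0]*u[1]-f[1]*u[0],1),"Fz",round(f[2],1),"t",round(o["time"],1),"w",round(o["grip_width"],1))
        if np.linalg.norm(f)>35: print("FORCE",a); return a
    return a1
E
python3 - <<'E'
from h import *
wind(-32,-92,step=6)
E
```

```text
-38.0 act -38.6 r 85.4 z 206.2 Frad 0.4 Fcw 0.8 Fz 2.7 t 12.9 w 20.2
-44.0 act -44.5 r 85.4 z 206.1 Frad -0.4 Fcw 1.0 Fz 3.9 t 13.2 w 20.5
-50.0 act -50.4 r 85.3 z 206.0 Frad 0.3 Fcw 0.2 Fz 4.3 t 13.5 w 20.1
-56.0 act -56.3 r 85.2 z 206.0 Frad 1.2 Fcw 0.1 Fz 4.3 t 13.8 w 19.8
-62.0 act -62.4 r 85.3 z 206.0 Frad 0.3 Fcw 0.2 Fz 5.1 t 14.1 w 20.1
-68.0 act -68.6 r 85.4 z 206.0 Frad 1.9 Fcw -0.6 Fz 6.0 t 14.4 w 20.1
-74.0 act -74.8 r 85.5 z 205.9 Frad 1.5 Fcw 0.1 Fz 6.1 t 14.8 w 20.0
-80.0 act -81.0 r 85.6 z 205.9 Frad 2.1 Fcw -0.5 Fz 5.9 t 15.1 w 20.2
-86.0 act -87.2 r 85.7 z 205.9 Frad 2.0 Fcw 0.8 Fz 6.5 t 15.4 w 20.3
-92.0 act -93.3 r 85.8 z 205.9 Frad 2.6 Fcw 0.7 Fz 6.8 t 15.7 w 20.2
```

```bash
python3 - <<'E'
from h import *
a=wind(-92,-400,z=206.1,verbose=3)
E
```

```text
-103.8 act -105.5 r 85.8 z 205.9 Frad 2.1 Fcw -0.5 Fz 7.4 t 16.1 w 20.2
-139.4 act -141.3 r 86.0 z 205.8 Frad 0.4 Fcw 1.1 Fz 6.8 t 17.5 w 20.3
-174.9 act -175.2 r 85.8 z 205.9 Frad 1.2 Fcw 0.8 Fz 5.0 t 18.9 w 20.2
-210.5 act 149.7 r 85.3 z 205.9 Frad 0.9 Fcw -0.1 Fz 4.4 t 20.3 w 20.7
-246.0 act 114.2 r 84.9 z 205.9 Frad -0.3 Fcw 0.4 Fz 5.4 t 21.7 w 20.0
-281.5 act 78.5 r 84.5 z 205.9 Frad 0.1 Fcw 0.7 Fz 4.6 t 23.1 w 20.0
-317.1 act 42.3 r 84.5 z 205.9 Frad -0.4 Fcw 0.5 Fz 4.4 t 24.5 w 20.3
-352.6 act 6.0 r 84.7 z 205.8 Frad -2.8 Fcw -0.2 Fz 4.9 t 25.9 w 20.2
-388.2 act -28.9 r 85.0 z 206.0 Frad -2.6 Fcw 0.7 Fz 4.3 t 27.3 w 20.6
-400.0 act -40.7 r 85.1 z 206.0 Frad -1.9 Fcw 0.9 Fz 3.0 t 27.8 w 20.3
```

```bash
python3 - <<'E'
from h import *
wind(-400,-770,z=206.1,verbose=6)
p=[manip.get_image("scene") for _ in range(4)]
im=np.mean([x["image"].astype(float) for x in p],0)
C=np.vstack([cloud(x,np.ones((420,560),bool)) for x in p])
hub=C[(np.hypot(C[:,0]-579,C[:,1]-138)<32)&(C[:,2]>191)&(C[:,2]<199)]
print(np.percentile(hub[:,2],[10,50,90]),cv2.minAreaRect(hub[(hub[:,2]<197)][:,:2].astype(np.float32)))
w=im[175:235,340:420]; w=cv2.resize(w,(800,600),interpolation=cv2.INTER_CUBIC); cv2.imwrite("pics/end.png",np.clip(w*1.4,0,255).astype(np.uint8))
E
```

```text
-411.9 act -52.6 r 85.3 z 206.1 Frad -0.5 Fcw -0.1 Fz 3.2 t 28.3 w 19.9
-483.5 act -124.2 r 85.7 z 206.0 Frad 5.8 Fcw -0.2 Fz 7.3 t 31.1 w 20.1
-555.2 act 164.5 r 85.4 z 206.0 Frad 3.9 Fcw 0.8 Fz 4.6 t 34.0 w 20.3
-626.8 act 92.4 r 84.5 z 206.1 Frad 0.3 Fcw 0.3 Fz 1.6 t 36.8 w 20.5
-698.4 act 20.7 r 84.7 z 205.9 Frad -4.6 Fcw 0.0 Fz 3.1 t 39.7 w 20.0
-770.0 act -50.6 r 85.3 z 206.2 Frad -3.7 Fcw 0.7 Fz 1.1 t 42.5 w 20.0
[192.09892747 194.03985169 195.39595965] ((577.6176147460938, 138.9703369140625), (42.441707611083984, 39.74393844604492), 39.58442687988281)
```

View pics/end.png

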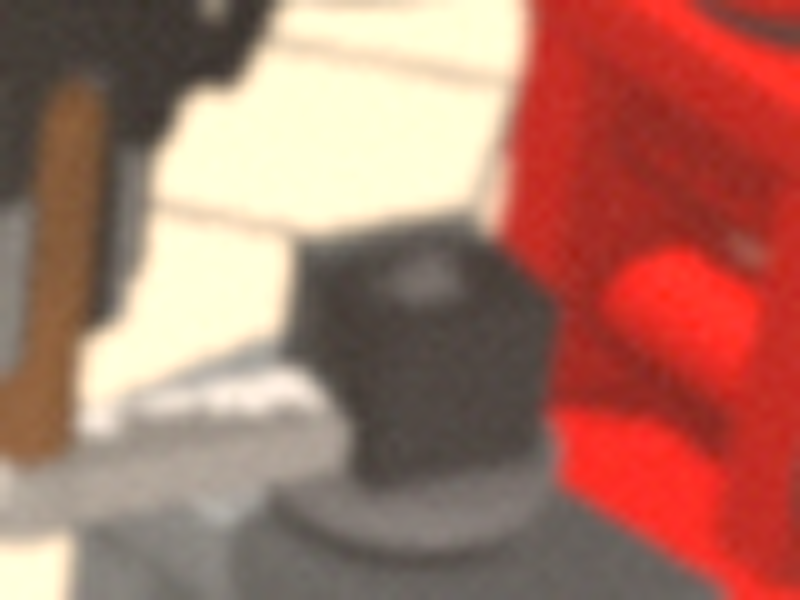

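```bash
python3 - <<'E'
from h import *
wind(-770,-772,z=206)
manip.open_gripper()
o=manip.observe(); e=o["ee_pos"]; print(e,o["wrist_force"])
manip.move_linear([e[0],e[1],330],feed=120)
manip.movep([450,-330,330],o["tool_rot"])
ims=[]
for n in("scene","top"):
    p=manip.get_image(n); C=cloud(p,np.ones((420,560),bool))
    hub=C[(np.hypot(C[:,0]-578,C[:,1]-138)<32)&(C[:,2]>190)&(C[:,2]<199)]
    print(n,len(hub),np.percentile(hub[:,2],[10,50,90]),cv2.minAreaRect(hub[(hub[:,2]<197)][:,:2].astype(np.float32)))
    for k in("small_crank","file"):
        for r in manip.spot_point(p,k)[:1]: print(k,at_z(p,px(r["at"]),0))
    g=(381,208) if n=="scene" else (175,200)
    w=p["image"][g[1]-60:g[1]+60,g[0]-80:g[0]+80]; ims.append(np.clip(cv2.resize(w,(400,300),interpolation=cv2.INTER_CUBIC)*1.3,0,255))
cv2.imwrite("pics/done.png",np.hstack(ims).astype(np.uint8)); print(manip.observe()["time"])
E
```

```text
-772.0 act -51.7 r 85.3 z 206.2 Frad -2.9 Fcw -1.1 Fz 1.3 t 43.0 w 20.1
[629.3724206   71.23332099 206.02739982] [1.09165772 0.07706134 0.63237775]
scene 242 [191.55240869 193.70779284 195.31806961] ((576.6015014648438, 138.0506591796875), (42.14686584472656, 38.74681091308594), 39.391483306884766)
small_crank [ 629.55863558 -340.59319094    0.        ]
file [790.58643437 -59.985178     0.        ]
top 348 [191.98669986 194.3761011  196.5805776 ] ((576.8697509765625, 136.962646484375), (38.355342864990234, 38.13922882080078), 39.21757888793945)
small_crank [ 625.9620747  -346.40353293    0.        ]
file [794.82190475 -52.27640717   0.        ]
46.7333
```

View pics/done.png

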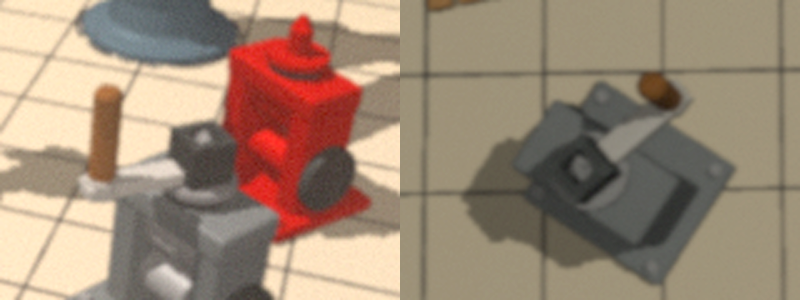

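The released crank sits fully down on the grey mill (hub top 194 mm, yaw as expected). The small crank and the file have not moved.

```bash
python3 -c "
from bench import manip
print(manip.close_job())"
```

```text
the job is handed in; nothing more can be done
None
```

I seated the larger crank fully down on the grey mill's spindle, wound it two turns clockwise (spindle about 721°, estimated from the crank's angle less play), let go and handed the job in at about 47 s; the small crank and the file were not moved.

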